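# Open the pressure cap of the orange soda keg

### The job

Open the orange pressure cap of the home-made soda keg: without pressing, turn it anticlockwise (seen from above) to its first stop, then press it down and, keeping it pressed, turn it on past the stop until it is released and springs up; then let go of it. Leave the blue cap of the other keg as it is.

Things in the scene. Friction and masses are not known exactly. Their poses are not given: they have to be found in the camera images.
- orange_cap_grip (a point): Middle of the orange cap's wing, on the cap's axis; moves with it. Cap: disc 66 mm across, flat top 158 mm above the worktop when closed; on it an upright bar 60 long, 20 thick, 32 mm high. Point: 21 mm above the disc, 11 below the bar's top; x along the bar, y across its thickness, z up. It tops a fixed steel mini keg, 100 mm wide, 118 high at the shoulder, with an orange band.
- orange_cap (a joint): Turn of the orange cap about its upright axis, rad, positive anticlockwise from above. 0 is closed; starts at 0 to 0.2; friction about 0.04 N m. Unpressed it meets the first stop at about 0.55. Pressed 6 mm or more it passes under the stop; still pressed, beyond about 1.0 it is released and a spring lifts it. Hard end at 1.3.
- orange_cap_lift (a joint): Height of the orange cap, m, positive up. 0 is closed, unpressed: a spring of 400 N/m holds it up against its catch with about 6 N. It can be pressed to a hard bottom at -0.010 (about 10 N). Once released it springs up to +0.010 and stays there.
- blue_cap (a joint): Turn of the blue cap, rad, measured as for the orange one; starts at 0 to 0.2; to be left alone. It tops an identical fixed keg with a blue band, 140 mm or more away axis to axis, on either side. Both kegs have a small tap at the foot, reaching 75 mm from the keg's axis.
There are look-alikes about, which are no part of the job. Leave any red look-alike of the part that bears orange_cap_grip alone.

How it is judged:
By the outcome, as a careful person would: the job done as asked, in the order asked, and still so for the second after the job is handed in, with the robot touching nothing.
It also fails if it takes over 29 s, if anything falls off the work surface, if the arm or the gripper's body presses on something with over 40 N, if the wrist force passes 120 N, or if a joint passes its speed limit or range.

### The arm

A 6-joint arm with a two-finger parallel gripper is mounted at the origin on a cart in front of the work surface, level with it; the furniture and walls round the work are solid. World frame = base frame: x ahead of the robot, y to its left, z up, the work surface at z = 0. Lengths are in m, angles in rad, forces in N, time in s.
With the tool pointing down it reaches from about 0.25 to 0.725 m from the base axis. Payload 4 kg.
Tool frame: the origin (TCP) lies on the centre line of the jaws, within the pads' length; the fingertips stand 19 mm ahead of it and the grasp point (between the pads) is the TCP; z points along the fingers, y is the direction in which the jaws open and shut (so a half turn about z gives the same grasp; the last joint's range is limited). The gripper opens to 85 mm and grips with 20 to 120 N. Pads are 22 mm wide; open, the fingers measure 114 mm over their backs; the gripper's body (76 mm by 85 mm) begins 54 mm behind the grasp point. The pads swing forward as they close: fully open they stand 13 mm farther back than shut.
Start: joints at [-1.19, 0.241, 0.005, 1.335, 0, 1.571], TCP at [0.186, -0.464, 0.25] pointing down, gripper open.
Joint ranges: [-2.72, 2.72], [-1.05, 1.87], [-1.09, 1.28], [-1.99, 2.15], [-1.42, 1.44], [-3.14, 3.14]. Speed limits (rad/s): [2.79, 2.79, 3.14, 3.14, 3.14, 3.14].

### API

Orientations are given as a unit quaternion [x, y, z, w].
In Python, from workcell import bot gives the robot as it stands. The module is installed in compiled form; this text tells all that it offers.
- The arm moves only by the shell command python3 -m handwheel 'ROWS' [OPENING]. ROWS is JSON, a list of rows, each an object of numbers: "dx", "dy", "dz": the shift along the tool's x, y, z as a fraction of full scale; "ax", "ay", "az": the turn, a rotation vector about the tool's x, y, z as a fraction of full scale. In form: [{"dx": .., "dy": .., "dz": .., "ax": .., "ay": .., "az": ..}, ...]. A call has 1 to 12 rows; each row shifts and turns the commanded pose from where the row before left it, along the tool's axes as they then stand; what a row does not reach is not made up. Full scale, the value 1, is 2.5 cm for a shift and 0.15 rad for a turn. A row lasts 1/10 s, in which the tool goes at most 50 mm and 8.59 degrees, less where a joint would pass 70% of its speed; a pose out of reach is approached as far as the arm can. A call with a number of a shift or a turn outside -1 to 1 is refused whole. A call with a gripper value outside its range is refused whole. OPENING is the gripper's target within -1 to 1 (fully open at 1, half-way at 0, shut at -1), set as the call begins (- or left out, the last holds). The fingers move at their own pace and stop on an object; the grip force is fixed at half the most. Time passes only in rows, so rows that do not move let the fingers close. It gives the time, the measured TCP pose, the force and the opening at its end, in the units of the state.
- bot.get_obs(): the state, without advancing time (a new reading comes with each control period).
- bot.camera(name): name is "scene" or "top"; returns a dict with "img" (384x512x3 uint8, red, green, blue), "intrinsics" (3x3 intrinsics, pixels), "eye" and "rotation" of the camera in the world. Camera axes: x right, y down, z forward; pixel columns grow to the right and rows downward; lengths in m; the calibration is good to about 2 mm. A picture is of the moment at which its call begins. There is no depth.
- bot.job_done(): hands the job in, once; it reports no verdict.
Trained networks look in a picture, given as the dict that the camera call returned (one of the last four; its "shot" number tells which), for a name from the list of things; names that differ only in an ending like _2 or _b are one class to them, and where a whole thing is asked for, a point or a joint stands for the part that bears it (a point fixed in the world has none). Each returns a list of dicts, best first, with "confidence" (0 to 1); they miss things now and then, are a little off and sometimes report something else, mostly with a low value. They report only what shows in the picture. A call takes as long as a camera call. They do not tell look-alikes from the thing itself.
- bot.trace(thing, picture): "region" (384x512 bool, what is visible of it) and "rect" ([centre column, centre row, width, height] in pixels, round what is visible of it).
The state is a dict: "clock": time; "joint_pos": joint angles; "joint_vel": joint speeds; "tau": joint torques, N m; "eef_pos": TCP position; "tool_rot": TCP orientation; "ft_force": force on the tool from outside, world axes, zero at the start; "ft_torque": the same for the moment, N m; "grip_width": finger opening in m.
Only numpy, scipy, OpenCV 4.12 (cv2) and the standard library are available. Lean on these libraries where they do the work, as an engineer would, in place of code of your own. Each camera call takes 0.05 s, during which the arm holds its last target.

## Working session

There is one attempt and no reset: what is moved stays moved. The work goes in short steps, Python scripts to look and compute and a shell command to move; the robot and the scene stay as the last step left them, time stands still between calls to the robot, and variables do not carry over. Pictures are saved under pics/ and viewed, and the job is handed in when it is done.

```bash
mkdir -p pics; cat > look.py <<'E'
import numpy as np, cv2
from workcell import bot
def shot(name,fn):
    p=bot.camera(name); cv2.imwrite('pics/'+fn,p['img'][:,:,::-1]); return p
def ray(p,c,r):
    d=np.linalg.inv(p['intrinsics'])@np.array([c,r,1.]); return np.array(p['eye']),np.array(p['rotation'])@d
def atz(p,c,r,z):
    e,d=ray(p,c,r); return e+d*(z-e[2])/d[2]
def proj(p,X):
    v=np.array(p['rotation']).T@(np.array(X)-p['eye']); v=p['intrinsics']@v; return v[:2]/v[2]
E
python3 - <<'E'
from look import *
o=bot.get_obs(); print(o)
for n in('scene','top'):
    p=shot(n,n+'0.png'); print(n,p['eye'],np.round(p['rotation'],3).tolist(),p['intrinsics'].tolist())
    for t in('orange_cap_grip','blue_cap'):
        for d in bot.trace(t,p): print(t,d['confidence'],d['rect'],atz(p,d['rect'][0],d['rect'][1],.17))
E
```

```text
{'clock': 0.0, 'joint_pos': array([-1.18998942e+00,  2.41435648e-01,  3.71098368e-03,  1.33519705e+00,
       -1.42092078e-07,  1.57081233e+00]), 'joint_vel': array([-7.76387211e-05,  1.39672491e-03,  7.55598776e-05,  1.16161152e-03,
       -1.52239395e-03,  9.43724834e-04]), 'tau': array([ 1.20371278e-03, -3.72320688e+01,  2.52407080e+01,  1.69333880e-02,
        2.11521324e-04, -3.35747728e-06]), 'eef_pos': array([ 0.18561271, -0.46362776,  0.24939654]), 'tool_rot': array([ 9.81928919e-01,  1.89247110e-01, -2.01198081e-04, -1.04347256e-03]), 'ft_force': array([-0.6747682 ,  0.38773679,  0.38782155]), 'ft_torque': array([0.01340775, 0.02636463, 0.02452181]), 'grip_width': 0.08552306652160041}
scene [0.08459208 0.57141505 0.83471552] [-0.296, 0.879, -0.356, 0.115] [[499.33535920059217, 0.0, 261.04222130230903], [0.0, 499.33535920059217, 193.10189622640934], [0.0, 0.0, 1.0]]Traceback (most recent call last):
  File "<stdin>", line 6, in <module>
  File "look.py", line 8, in atz
    e,d=ray(p,c,r); return e+d*(z-e[2])/d[2]
        ~~~^^^^^^^
  File "look.py", line 6, in ray
    d=np.linalg.inv(p['intrinsics'])@np.array([c,r,1.]); return np.array(p['eye']),np.array(p['rotation'])@d
                                                                                   ~~~~~~~~~~~~~~~~~~~~~~~^~
ValueError: matmul: Input operand 1 has a mismatch in its core dimension 0, with gufunc signature (n?,k),(k,m?)->(n?,m?) (size 3 is different from 4)
```

```bash
sed -i "s/np.array(p\['rotation'\])/Rm(p)/; s/^def shot/from scipy.spatial.transform import Rotation as Ro\ndef Rm(p): return Ro.from_quat(p['rotation']).as_matrix()\ndef shot/" look.py; cat look.py
python3 - <<'E'
from look import *
for n in('scene','top'):
    p=shot(n,n+'0.png'); print(n,p['eye'],Rm(p)[:,2])
    for t in('orange_cap_grip','blue_cap'):
        for d in bot.trace(t,p): print(t,d['confidence'],d['rect'],atz(p,d['rect'][0],d['rect'][1],.17))
E
```

```text
import numpy as np, cv2
from workcell import bot
from scipy.spatial.transform import Rotation as Ro
def Rm(p): return Ro.from_quat(p['rotation']).as_matrix()
def shot(name,fn):
    p=bot.camera(name); cv2.imwrite('pics/'+fn,p['img'][:,:,::-1]); return p
def ray(p,c,r):
    d=np.linalg.inv(p['intrinsics'])@np.array([c,r,1.]); return np.array(p['eye']),Rm(p)@d
def atz(p,c,r,z):
    e,d=ray(p,c,r); return e+d*(z-e[2])/d[2]
def proj(p,X):
    v=Rm(p).T@(np.array(X)-p['eye']); v=p['intrinsics']@v; return v[:2]/v[2]
scene [0.08459208 0.57141505 0.83471552] [ 0.41397673 -0.55754358 -0.71956127]
orange_cap_grip 0.79 [186.9, 229.1, 34.5, 43.3] [0.51647594 0.20329759 0.17      ]
orange_cap_grip 0.77 [254.1, 190.4, 36.3, 38.6] [0.4814621  0.05866194 0.17      ]
blue_cap 0.58 [305.0, 140.2, 33.7, 34.8] [ 0.48653412 -0.11987811  0.17      ]
top [0.32439722 0.01610053 0.94942581] [ 0.18474187  0.01233355 -0.98270968]
orange_cap_grip 0.94 [244.6, 177.8, 27.1, 33.6] [0.49028973 0.05055701 0.17      ]
blue_cap 0.89 [323.5, 176.8, 31.3, 26.0] [ 0.49373337 -0.12717917  0.17      ]
```

View pics/scene0.png

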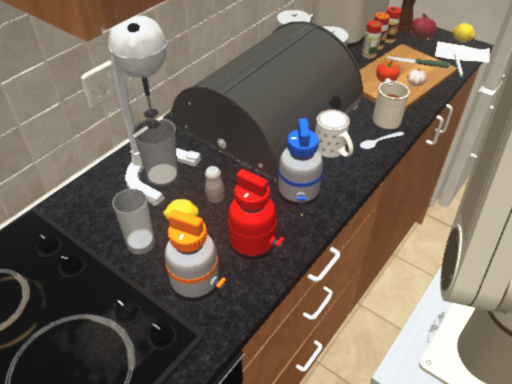

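View pics/top0.png

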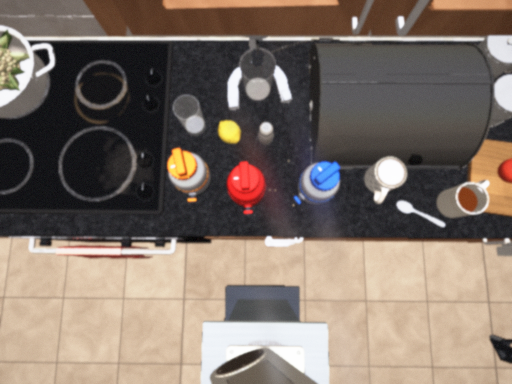

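The scene picture shows the orange keg's cap at about (185,228), the red look-alike at (253,190) and the blue one at (303,140). In the top picture they are at (182,163), (246,178) and (324,176). Next I'll measure the orange cap.

```bash
cat > meas.py <<'E'
from look import *
def crop(p,c,r,s,fn,w=60):
    r0=max(int(r)-s,0);c0=max(int(c)-s,0)
    im=p['img'][r0:r0+2*s,c0:c0+2*s,::-1]; cv2.imwrite('pics/'+fn,cv2.resize(im,None,fx=10,fy=10,interpolation=cv2.INTER_NEAREST)); return c0,r0
E
python3 - <<'E'
from meas import *
p=shot('scene','s1.png'); print(crop(p,187,229,28,'s1c.png'))
for d in bot.trace('orange_cap_grip',p): print(d['confidence'],d['rect'])
q=shot('top','t1.png'); print(crop(q,183,163,28,'t1c.png'))
for d in bot.trace('orange_cap_grip',q): print(d['confidence'],d['rect'])
for (x,y) in((.515,.2),(.51,.19)): print(proj(p,[x,y,.179]),proj(q,[x,y,.179]))
# bar top fit: print HSV of a few
print(atz(q,182,163,.17),atz(p,187,229,.17))
E
```

```text
(159, 201)
0.71 [189.4, 229.4, 38.2, 42.0]
0.63 [254.4, 190.8, 36.4, 40.0]
(155, 135)
0.94 [183.7, 164.9, 31.4, 33.7]
0.87 [241.9, 179.0, 28.9, 31.4]
[188.33300715 224.96012041] [178.19883311 165.80330281]
[194.44173783 222.79089045] [182.52781893 167.99255574]
[0.52385019 0.19378692 0.17      ] [0.51649271 0.20302768 0.17      ]
```

View pics/s1c.png

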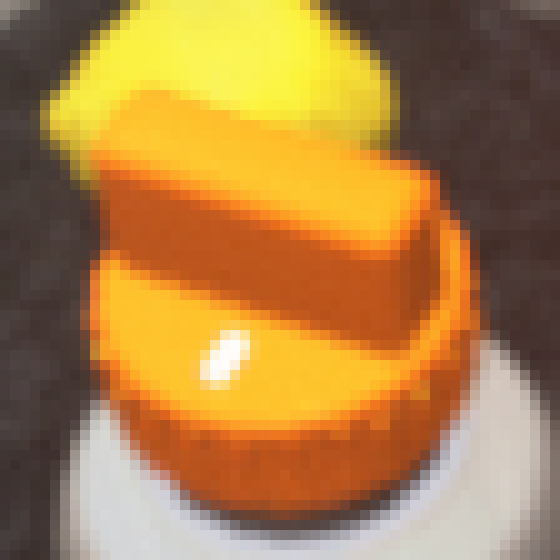

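View pics/t1c.png

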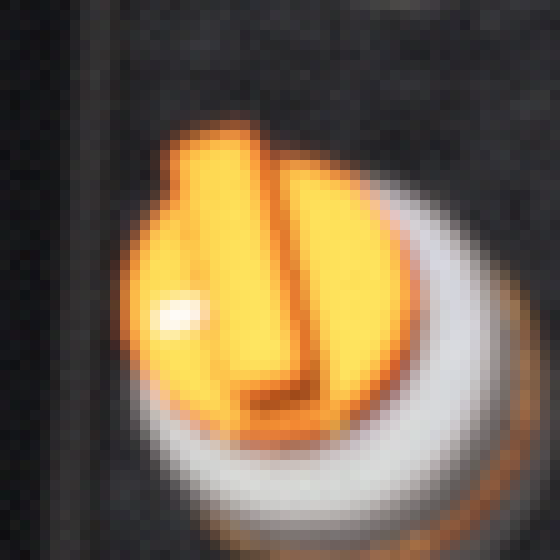

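```bash
cat > fit.py <<'E'
from meas import *
from scipy.optimize import least_squares
S=np.array([[148,88],[95,155],[390,250],[435,172]])/10+[159,201]-.5
T=np.array([[260,125],[168,143],[230,392],[308,372]])/10+[155,135]-.5
# order: +x-y, +x+y, -x+y, -x-y
L=np.array([[30,-10],[30,10],[-30,10],[-30,-10]])/1000
p=bot.camera('scene');q=bot.camera('top')
def f(v,use,z=None):
    x,y,t=v[:3]; zz=v[3] if z is None else z
    c,s=np.cos(t),np.sin(t); W=[[x+c*a-s*b,y+s*a+c*b,zz] for a,b in L]
    r=[]
    if 's' in use: r+= [proj(p,w)-u for w,u in zip(W,S)]
    if 't' in use: r+= [proj(q,w)-u for w,u in zip(W,T)]
    return np.ravel(r)
for use,z in(('st',None),('st',.19),('s',.19),('t',.19)):
    v0=[.515,.2,.2]+([.19] if z is None else [])
    s=least_squares(f,v0,args=(use,z),loss='soft_l1'); print(use,np.round(s.x,4),np.round(s.fun,1))
E
python3 fit.py
```

```text
st [0.5248 0.1967 0.2595 0.19  ] [-1.  -1.3 -1.5 -0.1  0.3  0.7  1.2  0.3 -0.1 -0.3  0.3  0.  -0.3  0.5
  0.7  0.3]
st [0.5248 0.1967 0.2595] [-1.  -1.3 -1.5 -0.1  0.3  0.7  1.2  0.3 -0.1 -0.3  0.3  0.  -0.3  0.5
  0.8  0.3]
s [0.5245 0.1963 0.258 ] [-0.7 -1.4 -1.2 -0.1  0.6  0.7  1.5  0.2]
t [0.5251 0.197  0.2576] [-0.3 -0.4  0.2 -0.1 -0.5  0.4  0.6  0.2]
```

Both views agree on the cap: centre (0.525, 0.197), bar top at z = 0.190 as specified, bar direction about 0.26 rad. I'll lift and turn first, because turning the other way would take joint 6 past its range, then cross over the kegs.

```bash
python3 -m handwheel '[{"az":-0.9,"dz":-1},{"az":-0.9,"dz":-1},{"az":-0.9,"dz":-1},{"az":-0.9,"dz":-0.5},{"az":-0.9},{"az":-0.9},{"az":-0.9},{"az":-0.9},{"az":-0.9},{"az":-0.9},{"az":-0.9}]' 1
python3 - <<'E'
from look import *
o=bot.get_obs();print(o['clock'],o['joint_pos'],o['eef_pos'],Ro.from_quat(o['tool_rot']).as_matrix().round(3))
E
```

```text
0.7 [-1.18999605e+00  2.40583732e-01  5.02500462e-03  1.33519014e+00
  2.16991599e-05  1.57081173e+00] [ 0.18584305 -0.46419532  0.25032416] [[ 0.928  0.372  0.   ]
 [ 0.372 -0.928 -0.   ]
 [ 0.     0.    -1.   ]]invalid input
```

```bash
python3 -m handwheel '[{"dx":0,"dy":0,"dz":-1,"ax":0,"ay":0,"az":-0.9},{"dx":0,"dy":0,"dz":-1,"ax":0,"ay":0,"az":-0.9},{"dx":0,"dy":0,"dz":-1,"ax":0,"ay":0,"az":-0.9},{"dx":0,"dy":0,"dz":-0.5,"ax":0,"ay":0,"az":-0.9},{"dx":0,"dy":0,"dz":0,"ax":0,"ay":0,"az":-0.9},{"dx":0,"dy":0,"dz":0,"ax":0,"ay":0,"az":-0.9},{"dx":0,"dy":0,"dz":0,"ax":0,"ay":0,"az":-0.9},{"dx":0,"dy":0,"dz":0,"ax":0,"ay":0,"az":-0.9},{"dx":0,"dy":0,"dz":0,"ax":0,"ay":0,"az":-0.9},{"dx":0,"dy":0,"dz":0,"ax":0,"ay":0,"az":-0.9},{"dx":0,"dy":0,"dz":0,"ax":0,"ay":0,"az":-0.9}]' 1
cat > st.py <<'E'
from look import *
import sys
o=bot.get_obs();R=Ro.from_quat(o['tool_rot']).as_matrix()
print('t',o['clock'],'q',o['joint_pos'].round(3),'psi',np.arctan2(R[1,0],R[0,0]).round(4),'tilt',R[:2,2].round(4),'F',o['ft_force'].round(1),'M',o['ft_torque'].round(2),'w',o['grip_width'])
print('pos',o['eef_pos'].round(4))
if len(sys.argv)>3:
    tgt=np.array([float(a) for a in sys.argv[1:4]]); print('tool-frame delta (units of 25mm)',(R.T@(tgt-o['eef_pos'])/.025).round(2))
E
python3 st.py .525 .197 .33
```

```text
clock: 1.8
eef_pos: [0.1858, -0.4642, 0.3378]
tool_rot: [0.593, 0.805, -0.0, 0.0]
ft_force: [-0.4, 0.6, 0.2]
grip_width: 0.0858
t 1.8 q [-1.19   0.222  0.206  1.555  0.     0.08 ] psi 1.8713 tilt [ 0. -0.] F [-0.4  0.6  0.2] M [-0.02 -0.07  0.04] w 0.08580571260668617
pos [ 0.1858 -0.4642  0.3378]
tool-frame delta (units of 25mm) [21.25 20.79  0.31]
```

```bash
python3 -m handwheel '[{"dx":0,"dy":0,"dz":0,"ax":0,"ay":0,"az":-0.93},{"dx":0,"dy":0,"dz":0,"ax":0,"ay":0,"az":-0.93},{"dx":0,"dy":0,"dz":0,"ax":0,"ay":0,"az":-0.93},{"dx":0,"dy":0,"dz":0,"ax":0,"ay":0,"az":-0.93},{"dx":0,"dy":0,"dz":0,"ax":0,"ay":0,"az":-0.93},{"dx":0,"dy":0,"dz":0,"ax":0,"ay":0,"az":-0.93},{"dx":0,"dy":0,"dz":0,"ax":0,"ay":0,"az":-0.93},{"dx":0,"dy":0,"dz":0,"ax":0,"ay":0,"az":-0.93},{"dx":0,"dy":0,"dz":0,"ax":0,"ay":0,"az":-0.93},{"dx":0,"dy":0,"dz":0,"ax":0,"ay":0,"az":-0.93},{"dx":0,"dy":0,"dz":0,"ax":0,"ay":0,"az":-0.93}]' 1
python3 st.py .525 .197 .33
```

```text
clock: 2.9
eef_pos: [0.1858, -0.4642, 0.3378]
tool_rot: [-0.132, 0.991, 0.0, -0.0]
ft_force: [-0.1, 0.5, -0.4]
grip_width: 0.0852
t 2.9 q [-1.19   0.222  0.206  1.555 -0.    -1.454] psi -2.8771 tilt [-0.  0.] F [-0.1  0.5 -0.4] M [0.   0.03 0.04] w 0.08522552288680348
pos [ 0.1858 -0.4642  0.3378]
tool-frame delta (units of 25mm) [-20.01  21.98   0.31]
```

```bash
python3 -m handwheel '[{"dx":-0.83,"dy":0.92,"dz":0,"ax":0,"ay":0,"az":0},{"dx":-0.83,"dy":0.92,"dz":0,"ax":0,"ay":0,"az":0},{"dx":-0.83,"dy":0.92,"dz":0,"ax":0,"ay":0,"az":0},{"dx":-0.83,"dy":0.92,"dz":0,"ax":0,"ay":0,"az":0},{"dx":-0.83,"dy":0.92,"dz":0,"ax":0,"ay":0,"az":0},{"dx":-0.83,"dy":0.92,"dz":0,"ax":0,"ay":0,"az":0},{"dx":-0.83,"dy":0.92,"dz":0,"ax":0,"ay":0,"az":0},{"dx":-0.83,"dy":0.92,"dz":0,"ax":0,"ay":0,"az":0},{"dx":-0.83,"dy":0.92,"dz":0,"ax":0,"ay":0,"az":0},{"dx":-0.83,"dy":0.92,"dz":0,"ax":0,"ay":0,"az":0},{"dx":-0.83,"dy":0.92,"dz":0,"ax":0,"ay":0,"az":0},{"dx":-0.83,"dy":0.92,"dz":0,"ax":0,"ay":0,"az":0}]' 1
python3 st.py .525 .197 .33
```

```text
clock: 4.1
eef_pos: [0.3563, -0.1325, 0.338]
tool_rot: [-0.129, 0.992, -0.0, 0.0]
ft_force: [0.4, 0.2, 0.5]
grip_width: 0.0856
t 4.1 q [-0.356 -0.023 -0.069  1.524 -0.    -0.615] psi -2.8829 tilt [ 0.0007 -0.0003] F [0.4 0.2 0.5] M [-0.07 -0.01 -0.01] w 0.08555092037093194
pos [ 0.3563 -0.1325  0.338 ]
tool-frame delta (units of 25mm) [-9.89 11.02  0.32]
```

```bash
python3 -m handwheel '[{"dx":-0.83,"dy":0.92,"dz":0,"ax":0,"ay":0,"az":0},{"dx":-0.83,"dy":0.92,"dz":0,"ax":0,"ay":0,"az":0},{"dx":-0.83,"dy":0.92,"dz":0,"ax":0,"ay":0,"az":0},{"dx":-0.83,"dy":0.92,"dz":0,"ax":0,"ay":0,"az":0},{"dx":-0.83,"dy":0.92,"dz":0,"ax":0,"ay":0,"az":0},{"dx":-0.83,"dy":0.92,"dz":0,"ax":0,"ay":0,"az":0},{"dx":-0.83,"dy":0.92,"dz":0,"ax":0,"ay":0,"az":0},{"dx":-0.83,"dy":0.92,"dz":0,"ax":0,"ay":0,"az":0},{"dx":-0.83,"dy":0.92,"dz":0,"ax":0,"ay":0,"az":0},{"dx":-0.83,"dy":0.92,"dz":0,"ax":0,"ay":0,"az":0},{"dx":-0.83,"dy":0.92,"dz":0,"ax":0,"ay":0,"az":0},{"dx":-0.83,"dy":0.92,"dz":0,"ax":0,"ay":0,"az":0}]' 1
python3 st.py .525 .197 .183
python3 - <<'E'
from look import *
p=shot('scene','s2.png')
E
```

```text
clock: 5.3
eef_pos: [0.5265, 0.1981, 0.3378]
tool_rot: [-0.129, 0.992, -0.0, 0.0]
ft_force: [1.6, -1.4, 1.0]
grip_width: 0.0855
t 5.3 q [ 0.36   0.355  0.387  1.603 -0.     0.101] psi -2.8827 tilt [ 0.0001 -0.    ] F [ 1.6 -1.4  1. ] M [0.02 0.04 0.03] w 0.08546876304818728
pos [0.5265 0.1981 0.3378]
tool-frame delta (units of 25mm) [ 0.07 -0.03  6.19]
```

View pics/s2.png

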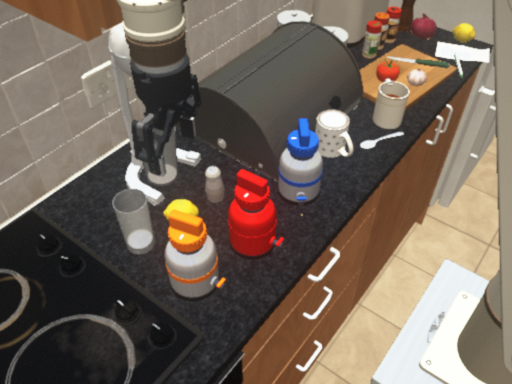

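The gripper is above the scene clear of the caps, with the orange keg still at about (190,250). Now I'll go down over the bar.

```bash
python3 -m handwheel '[{"dx":0.06,"dy":-0.04,"dz":0.9,"ax":0,"ay":0,"az":0},{"dx":0,"dy":0,"dz":0.9,"ax":0,"ay":0,"az":0},{"dx":0,"dy":0,"dz":0.9,"ax":0,"ay":0,"az":0},{"dx":0,"dy":0,"dz":0.9,"ax":0,"ay":0,"az":0},{"dx":0,"dy":0,"dz":0.9,"ax":0,"ay":0,"az":0},{"dx":0,"dy":0,"dz":0.8,"ax":0,"ay":0,"az":0},{"dx":0,"dy":0,"dz":0.5,"ax":0,"ay":0,"az":0},{"dx":0,"dy":0,"dz":0.3,"ax":0,"ay":0,"az":0},{"dx":0,"dy":0,"dz":0,"ax":0,"ay":0,"az":0}]' 1
python3 st.py .525 .197 .183
python3 - <<'E'
from meas import *
p=shot('scene','s3.png')
crop(p,187,220,28,'s3c.png')
E
```

```text
clock: 6.25
eef_pos: [0.5244, 0.1953, 0.1845]
tool_rot: [-0.129, 0.992, -0.0, -0.001]
ft_force: [0.2, 0.4, -0.5]
grip_width: 0.0855
t 6.25 q [ 0.356  0.394  0.047  1.225 -0.     0.098] psi -2.8829 tilt [-0.0015 -0.0006] F [ 0.2  0.4 -0.5] M [-0.04  0.01 -0.01] w 0.08551551260109855
pos [0.5244 0.1953 0.1845]
tool-frame delta (units of 25mm) [-0.04  0.06  0.06]
```

View pics/s3c.png

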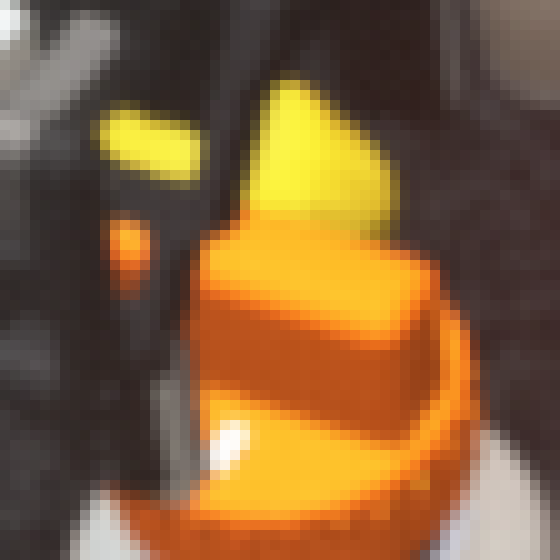

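The near finger is at about (177,237), on the +y side of the bar, with no contact force. I'll centre and close.

```bash
python3 -m handwheel '[{"dx":-0.04,"dy":0.06,"dz":0,"ax":0,"ay":0,"az":0},{"dx":0,"dy":0,"dz":0,"ax":0,"ay":0,"az":0},{"dx":0,"dy":0,"dz":0,"ax":0,"ay":0,"az":0},{"dx":0,"dy":0,"dz":0,"ax":0,"ay":0,"az":0},{"dx":0,"dy":0,"dz":0,"ax":0,"ay":0,"az":0},{"dx":0,"dy":0,"dz":0,"ax":0,"ay":0,"az":0},{"dx":0,"dy":0,"dz":0,"ax":0,"ay":0,"az":0}]' -1
python3 st.py .525 .197 .183
```

```text
clock: 7.0
eef_pos: [0.5256, 0.1973, 0.1858]
tool_rot: [-0.129, 0.992, 0.0, 0.0]
ft_force: [-1.2, 0.6, 4.0]
grip_width: 0.0189
t 7.0 q [0.359 0.395 0.052 1.227 0.    0.1  ] psi -2.8829 tilt [0.0007 0.0003] F [-1.2  0.6  4. ] M [ 0.06  0.2  -0.01] w 0.01887799085364954
pos [0.5256 0.1973 0.1858]
tool-frame delta (units of 25mm) [ 0.03 -0.01  0.11]
```

Gripped: the opening is 19 mm. I'll ease the small downward load, then turn unpressed towards the first stop.

```bash
python3 -m handwheel '[{"dx":0,"dy":0,"dz":-0.04,"ax":0,"ay":0,"az":0},{"dx":0,"dy":0,"dz":0,"ax":0,"ay":0,"az":-0.3},{"dx":0,"dy":0,"dz":0,"ax":0,"ay":0,"az":-0.4},{"dx":0,"dy":0,"dz":0,"ax":0,"ay":0,"az":-0.4},{"dx":0,"dy":0,"dz":0,"ax":0,"ay":0,"az":-0.4},{"dx":0,"dy":0,"dz":0,"ax":0,"ay":0,"az":-0.4},{"dx":0,"dy":0,"dz":0,"ax":0,"ay":0,"az":0}]' -1
python3 st.py .525 .197 .183
```

```text
clock: 7.7
eef_pos: [0.5255, 0.1974, 0.1859]
tool_rot: [-0.269, 0.963, 0.0, -0.0]
ft_force: [1.2, 1.8, -2.3]
grip_width: 0.0187
t 7.7 q [ 0.359  0.396  0.053  1.228  0.    -0.185] psi -2.5977 tilt [-0.0002  0.0003] F [ 1.2  1.8 -2.3] M [ 0.27 -0.24  0.12] w 0.018664039604155865
pos [0.5255 0.1974 0.1859]
tool-frame delta (units of 25mm) [ 0.03 -0.    0.12]
```

```bash
python3 -m handwheel '[{"dx":0,"dy":0,"dz":0,"ax":0,"ay":0,"az":-0.3},{"dx":0,"dy":0,"dz":0,"ax":0,"ay":0,"az":-0.3},{"dx":0,"dy":0,"dz":0,"ax":0,"ay":0,"az":0}]' -1
python3 st.py .525 .197 .183
```

```text
clock: 8.0
eef_pos: [0.5255, 0.1975, 0.1859]
tool_rot: [-0.311, 0.95, 0.0, -0.0]
ft_force: [1.2, 1.4, -3.1]
grip_width: 0.0186
t 8.0 q [ 0.359  0.396  0.053  1.228  0.    -0.274] psi -2.5088 tilt [-0.0002  0.0004] F [ 1.2  1.4 -3.1] M [ 0.37 -0.28  0.04] w 0.01857807115508623
pos [0.5255 0.1975 0.1859]
tool-frame delta (units of 25mm) [ 0.03 -0.    0.12]
```

```bash
python3 -m handwheel '[{"dx":0,"dy":0,"dz":0,"ax":0,"ay":0,"az":-0.25},{"dx":0,"dy":0,"dz":0,"ax":0,"ay":0,"az":-0.25},{"dx":0,"dy":0,"dz":0,"ax":0,"ay":0,"az":0}]' -1
python3 st.py .525 .197 .183
```

```text
clock: 8.3
eef_pos: [0.5255, 0.1975, 0.1859]
tool_rot: [-0.345, 0.939, 0.001, -0.0]
ft_force: [1.1, 3.1, -3.7]
grip_width: 0.0189
t 8.3 q [ 3.590e-01  3.960e-01  5.300e-02  1.228e+00  1.000e-03 -3.450e-01] psi -2.4378 tilt [-0.0005  0.001 ] F [ 1.1  3.1 -3.7] M [ 0.67 -0.29 -1.54] w 0.018858945326414463
pos [0.5255 0.1975 0.1859]
tool-frame delta (units of 25mm) [ 0.03 -0.    0.12]
```

The moment about z jumped to -1.5 N m after 0.44 rad, so this is the first stop. I'll back off a touch and press.

```bash
python3 -m handwheel '[{"dx":0,"dy":0,"dz":0,"ax":0,"ay":0,"az":0.15},{"dx":0,"dy":0,"dz":0.15,"ax":0,"ay":0,"az":0},{"dx":0,"dy":0,"dz":0.15,"ax":0,"ay":0,"az":0},{"dx":0,"dy":0,"dz":0.06,"ax":0,"ay":0,"az":0},{"dx":0,"dy":0,"dz":0,"ax":0,"ay":0,"az":0}]' -1
python3 st.py .525 .197 .183
```

```text
clock: 8.8
eef_pos: [0.5254, 0.1975, 0.1806]
tool_rot: [-0.336, 0.942, 0.0, 0.002]
ft_force: [-2.9, 1.0, 8.5]
grip_width: 0.0189
t 8.8 q [ 0.359  0.397  0.04   1.211  0.    -0.327] psi -2.4552 tilt [0.0028 0.0013] F [-2.9  1.   8.5] M [ 0.3   0.66 -0.04] w 0.018921744421593712
pos [0.5254 0.1975 0.1806]
tool-frame delta (units of 25mm) [ 0.03 -0.   -0.1 ]
```

```bash
python3 -m handwheel '[{"dx":0,"dy":0,"dz":0.16,"ax":0,"ay":0,"az":0},{"dx":0,"dy":0,"dz":0,"ax":0,"ay":0,"az":0}]' -1
python3 st.py .525 .197 .183
python3 - <<'E'
from meas import *
p=shot('scene','s4.png')
crop(p,187,220,28,'s4c.png')
E
```

```text
clock: 9.0
eef_pos: [0.5255, 0.1975, 0.1759]
tool_rot: [-0.337, 0.942, 0.0, 0.001]
ft_force: [-4.4, 0.7, 9.6]
grip_width: 0.0189
t 9.0 q [ 0.359  0.4    0.033  1.201  0.    -0.328] psi -2.4545 tilt [0.0024 0.0009] F [-4.4  0.7  9.6] M [ 0.12  0.78 -0.08] w 0.01887214922615888
pos [0.5255 0.1975 0.1759]
tool-frame delta (units of 25mm) [ 0.03 -0.   -0.29]
```

View pics/s4c.png

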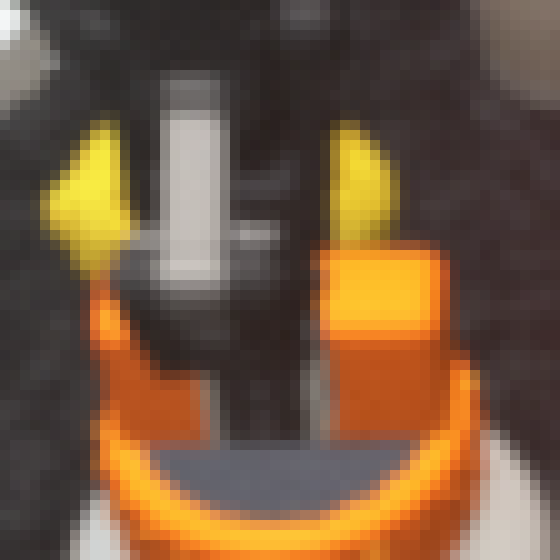

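The wing is held, with the finger at about (185,235), and the cap is down about 10 mm at 9.6 N. I'll turn on while keeping it pressed.

```bash
python3 -m handwheel '[{"dx":0,"dy":0,"dz":0,"ax":0,"ay":0,"az":-0.4},{"dx":0,"dy":0,"dz":0,"ax":0,"ay":0,"az":-0.4},{"dx":0,"dy":0,"dz":0,"ax":0,"ay":0,"az":-0.4},{"dx":0,"dy":0,"dz":0,"ax":0,"ay":0,"az":-0.4},{"dx":0,"dy":0,"dz":0,"ax":0,"ay":0,"az":0}]' -1
python3 st.py .525 .197 .183
```

```text
clock: 9.55
eef_pos: [0.5254, 0.1976, 0.1758]
tool_rot: [-0.448, 0.894, 0.0, 0.001]
ft_force: [-3.7, 0.6, 9.6]
grip_width: 0.0186
t 9.55 q [ 0.36   0.401  0.033  1.201  0.    -0.569] psi -2.2132 tilt [0.002 0.001] F [-3.7  0.6  9.6] M [0.17 0.84 0.07] w 0.018580221905240325
pos [0.5254 0.1976 0.1758]
tool-frame delta (units of 25mm) [ 0.03 -0.   -0.29]
```

```bash
python3 -m handwheel '[{"dx":0,"dy":0,"dz":0,"ax":0,"ay":0,"az":-0.4},{"dx":0,"dy":0,"dz":0,"ax":0,"ay":0,"az":-0.4},{"dx":0,"dy":0,"dz":0,"ax":0,"ay":0,"az":-0.4},{"dx":0,"dy":0,"dz":0,"ax":0,"ay":0,"az":-0.4},{"dx":0,"dy":0,"dz":0,"ax":0,"ay":0,"az":-0.4},{"dx":0,"dy":0,"dz":0,"ax":0,"ay":0,"az":-0.4},{"dx":0,"dy":0,"dz":0,"ax":0,"ay":0,"az":-0.2},{"dx":0,"dy":0,"dz":0,"ax":0,"ay":0,"az":0}]' -1
python3 st.py .525 .197 .183
```

```text
clock: 10.35
eef_pos: [0.5252, 0.1977, 0.1758]
tool_rot: [-0.612, 0.791, -0.0, 0.001]
ft_force: [-3.1, 1.6, 10.4]
grip_width: 0.0188
t 10.35 q [ 3.600e-01  4.010e-01  3.300e-02  1.201e+00  1.000e-03 -9.580e-01] psi -1.8236 tilt [0.0016 0.0012] F [-3.1  1.6 10.4] M [0.22 0.88 0.03] w 0.018779684752961563
pos [0.5252 0.1977 0.1758]
tool-frame delta (units of 25mm) [ 0.03  0.   -0.29]
```

```bash
python3 -m handwheel '[{"dx":0,"dy":0,"dz":0,"ax":0,"ay":0,"az":-0.3},{"dx":0,"dy":0,"dz":0,"ax":0,"ay":0,"az":0},{"dx":0,"dy":0,"dz":-0.2,"ax":0,"ay":0,"az":0},{"dx":0,"dy":0,"dz":-0.2,"ax":0,"ay":0,"az":0},{"dx":0,"dy":0,"dz":-0.2,"ax":0,"ay":0,"az":0},{"dx":0,"dy":0,"dz":-0.1,"ax":0,"ay":0,"az":0},{"dx":0,"dy":0,"dz":0,"ax":0,"ay":0,"az":0}]' -1
python3 st.py .525 .197 .183
```

```text
clock: 11.05
eef_pos: [0.5252, 0.1976, 0.1915]
tool_rot: [-0.63, 0.777, 0.0, 0.0]
ft_force: [-2.1, 3.7, 4.5]
grip_width: 0.019
t 11.05 q [ 3.600e-01  3.910e-01  6.100e-02  1.240e+00  1.000e-03 -1.002e+00] psi -1.7796 tilt [0.0002 0.0009] F [-2.1  3.7  4.5] M [0.59 0.46 0.04] w 0.018971167903002725
pos [0.5252 0.1976 0.1915]
tool-frame delta (units of 25mm) [0.03 0.   0.34]
```

The cap follows upward past its closed height with the spring still pushing, so it's released. I'll let go with a partial opening and lift away.

```bash
python3 -m handwheel '[{"dx":0,"dy":0,"dz":-0.1,"ax":0,"ay":0,"az":0},{"dx":0,"dy":0,"dz":0,"ax":0,"ay":0,"az":0},{"dx":0,"dy":0,"dz":0,"ax":0,"ay":0,"az":0},{"dx":0,"dy":0,"dz":0,"ax":0,"ay":0,"az":0}]' 0.1
python3 st.py .525 .197 .3
```

```text
clock: 11.45
eef_pos: [0.5254, 0.1968, 0.1927]
tool_rot: [-0.629, 0.777, -0.0, -0.001]
ft_force: [-0.4, 0.1, 0.0]
grip_width: 0.0467
t 11.45 q [ 3.590e-01  3.910e-01  6.400e-02  1.245e+00 -1.000e-03 -1.002e+00] psi -1.7808 tilt [-0.0007 -0.0008] F [-0.4  0.1  0. ] M [-0.02  0.01  0.02] w 0.04671800171765017
pos [0.5254 0.1968 0.1927]
tool-frame delta (units of 25mm) [-0.    0.02 -4.29]
```

```bash
python3 -m handwheel '[{"dx":0,"dy":0,"dz":-0.4,"ax":0,"ay":0,"az":0},{"dx":0,"dy":0,"dz":-0.8,"ax":0,"ay":0,"az":0},{"dx":0,"dy":0,"dz":-1,"ax":0,"ay":0,"az":0},{"dx":0,"dy":0,"dz":-1,"ax":0,"ay":0,"az":0},{"dx":0,"dy":0,"dz":-1,"ax":0,"ay":0,"az":0},{"dx":0,"dy":0,"dz":-1,"ax":0,"ay":0,"az":0},{"dx":0,"dy":0.9,"dz":0,"ax":0,"ay":0,"az":0},{"dx":0,"dy":0.9,"dz":0,"ax":0,"ay":0,"az":0},{"dx":0,"dy":0.9,"dz":0,"ax":0,"ay":0,"az":0},{"dx":0,"dy":0.9,"dz":0,"ax":0,"ay":0,"az":0},{"dx":0,"dy":0.9,"dz":0,"ax":0,"ay":0,"az":0},{"dx":0,"dy":0,"dz":0,"ax":0,"ay":0,"az":0}]' 0.1
python3 st.py .525 .197 .3
python3 - <<'E'
from meas import *
p=shot('scene','s5.png'); q=shot('top','t5.png')
crop(p,187,220,28,'s5c.png'); print(crop(q,183,163,28,'t5c.png'))
print(bot.get_obs()['clock'])
E
```

```text
clock: 12.65
eef_pos: [0.4135, 0.2208, 0.3246]
tool_rot: [-0.63, 0.777, 0.0, 0.0]
ft_force: [1.2, -0.7, -0.1]
grip_width: 0.0469
t 12.65 q [ 0.49   0.157  0.093  1.505  0.    -0.873] psi -1.7784 tilt [0.0005 0.0005] F [ 1.2 -0.7 -0.1] M [-0.02 -0.03 -0.01] w 0.0468863552156831
pos [0.4135 0.2208 0.3246]
tool-frame delta (units of 25mm) [ 0.01 -4.56  0.99]
(155, 135)
12.75
```

View pics/s5.png

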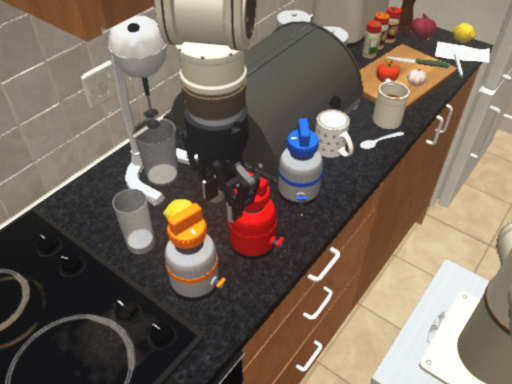

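View pics/s5c.png

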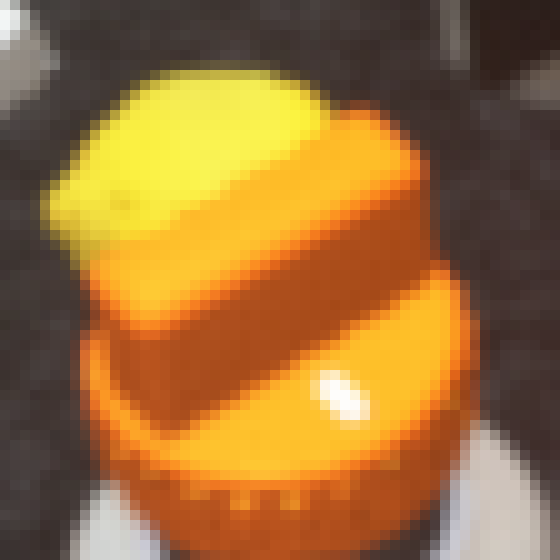

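View pics/t5.png

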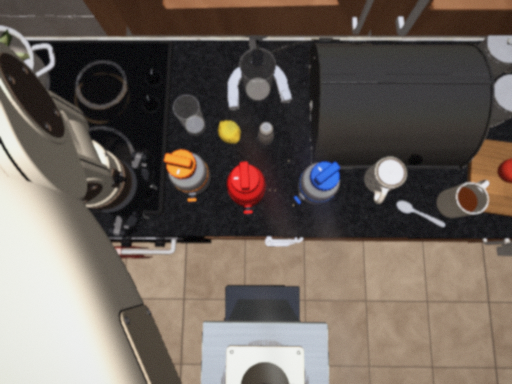

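The cap is turned and looks raised, and the blue and red caps look unchanged. I'll check its height and angle numerically.

```bash
python3 - <<'E'
from meas import *
from scipy.optimize import least_squares
p=bot.camera('scene')
S=np.array([[88,268],[158,330],[428,172],[357,103]])/10+[159,192]-.5
c0=np.array([[30,-10],[30,10],[-30,10],[-30,-10]])/1000
def f(v,k):
    t,z=v;c,s=np.cos(t),np.sin(t)
    W=[[.525+c*a-s*b,.197+s*a+c*b,z] for a,b in np.roll(c0,k,0)]
    return np.ravel([proj(p,w)-u for w,u in zip(W,S)])
for k in range(4):
    s=least_squares(f,[1.35,.2],args=(k,));print(k,s.x.round(4),s.cost.round(2),s.fun.round(1))
E
```

```text
0 [1.3944 0.1997] 3.25 [-1.3  0.7 -1.2  1.2  0.3 -1.   0.3 -0.4]
1 [2.73   0.2002] 361.51 [  4.4 -14.5  11.3   2.6  -4.6  14.  -11.7  -2.1]
2 [4.5359 0.1997] 3.25 [-1.3  0.7 -1.2  1.2  0.3 -1.   0.3 -0.4]
3 [-0.4116  0.2002] 361.51 [  4.4 -14.5  11.3   2.6  -4.6  14.  -11.7  -2.1]
```

The fit gives the bar top at 0.200 m, 10 mm above closed, and a turn of about 1.1 rad. The arm is clear, so I'll hand it in.

```bash
python3 -c "
from workcell import bot
print(bot.job_done(), bot.get_obs()['clock'])"
```

```text
the job is handed in; nothing more can be done
the job is handed in; nothing more can be done
```

The orange cap is open, and I handed the job in at about 13 s of the 29 s allowed.

- **What I did:** I gripped the wing and turned it anticlockwise unpressed. After 0.44 rad the moment jumped to about 1.5 N m, which I took as the first stop. I then eased back slightly and pressed about 10 mm (9.6 N). Keeping it pressed, I turned about 0.68 rad further, let it rise, let go and moved clear.
- **Last checks:** In the scene picture the bar top fits a height of 0.200 m, which is 10 mm above closed and so fully sprung up. The bar had turned about 1.14 rad in all. With the gripper clear, the force reading was close to zero. The blue cap and the red look-alike look unmoved in the pictures; I did not measure them numerically.
- **Failures and uncertainties:** My first move command was refused for incomplete rows, and nothing moved. While turning unpressed, the tool pulled the cap slightly upwards (2 to 4 N), so it was not pressed. I didn't measure the cap's starting angle directly; I inferred about 0.1 rad from where it met the stop. No other check disagreed.

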